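# Saddle the third mailing tube on the rack

### The job

Stow the loose mailing tube: clear the spent ink cartridge off the two tubes in the rack into the wire basket, and push or roll the loose tube off the low deck, without lifting it, so that it comes to rest saddled in the groove between those two tubes, its ends about level with theirs. The two lower tubes stay in the rack; leave the other things on the desk where they are.

Things in the scene. Friction and masses are not known exactly. Their poses are not given: they have to be found in the camera images.
- deck: Fixed low plywood drawer unit beside the rack, on its +y or -y side, parallel to it, centres 130 mm apart along y. Flat rimless top 210 (own x) by 150 (own y) mm, 70 mm above the desk; its edge overhangs the rack's near wall nearly to the near lower tube, leaving a shallow dip. Loose tube lies on it. Origin: centre of its underside.
- rack: Fixed open plywood rack, 218 (own x) by 139 (own y) by 46 mm high, with two channels along x (1.5 mm play) holding the lower tubes: axes at y = -33 and +33 mm, 36 mm above the desk, crests at 66 mm. Groove to be filled: along x at y = 0; a tube seated there has its centre 86 mm above the desk. Origin: centre of its underside.
- tube: The loose cardboard mailing tube with white end caps, diameter 60, length 200 mm, about 0.13 kg, lying along the deck's x on the deck, so its axis starts 100 mm above the desk; free to roll. Origin: its centre; x along its axis.
- tube_a: Lower mailing tube, the same as the loose one (diameter 60, length 200 mm), lying in the rack's channel at y = -33 mm of the rack. Origin: its centre; x along its axis.
- tube_b: Lower mailing tube, the same as the loose one (diameter 60, length 200 mm), lying in the rack's channel at y = +33 mm of the rack. Origin: its centre; x along its axis.
- cartridge: Spent ink cartridge, a black block 24 (own x) by 72 (own y) by 40 (z) mm with a paper band, 50 g, parked across the two lower tubes (its y roughly along the rack's y) on their crests, so that it stands from 66 to 106 mm above the desk. Origin: its centre. Can be gripped across its 24 mm.
- basket: Fixed open wire waste basket on the desk, 150 by 150 mm outside, 110 mm high, walls 4 mm, floor 4 mm thick; on the left or the right of the desk. Origin: centre of its underside.
- mug: Bystander: white mug, 80 mm wide, 90 mm high. Origin: centre of its underside.
- stapler: Bystander: dark stapler, 130 by 34 by 45 mm. Origin: centre of its underside.
- tape: Bystander: empty cardboard tape core lying flat, 60 mm across, 24 mm high. Origin: centre of its underside.
- eraser: Bystander: white eraser 50 by 22 by 13 mm. Origin: centre of its underside.

How it is judged:
By the outcome, as a careful person would: the job done as asked, in the order asked, and still so for the second after the job is handed in, with the robot touching nothing.
It also fails if it takes over 54 s, if anything falls off the work surface, if the arm or the gripper's body presses on something with over 40 N, if the wrist force passes 120 N, or if a joint passes its speed limit or range.

### The arm

A 6-joint arm with a two-finger parallel gripper is mounted at the origin on the work surface. World frame = base frame: x ahead of the robot, y to its left, z up, the work surface at z = 0. Lengths are in m, angles in degrees, forces in N, time in s.
With the tool pointing down it reaches from about 0.4 to 0.825 m from the base axis. Payload 7 kg.
Tool frame: the origin (TCP) lies at the centre of the arm's flange, where the gripper is bolted on; the fingertips stand 178 mm ahead of it and the grasp point (between the pads) lies 159 mm ahead of it (tip_reach is the distance from the TCP to the fingertips, in m); z points along the fingers, y is the line along which they close (so a half turn about z gives the same grasp; the last joint's range is limited). The gripper opens to 88 mm and grips with 3 to 60 N. Pads are 19 mm wide; open, the fingers measure 130 mm over their backs; the gripper's body (78 mm by 193 mm) begins 47 mm behind the grasp point.
Start: joints at [16.507, 20.546, 0.682, 0, -70.136, -16.507], TCP at [0.675, -0, 0.405] pointing down, gripper open.
Joint ranges: [-176.03, 176.03], [-82.01, 121.73], [-58.28, 71.71], [-173.87, 95.51], [-174.79, -0.11], [-173.66, 173.66]. Speed limits (degrees/s): [136.94, 136.94, 172.46, 180, 180, 180].

### API

Orientations are given as [roll, pitch, yaw] about the fixed x, y, z axes, in that order (R = Rz(yaw) Ry(pitch) Rx(roll)).
In Python, from plant import * gives the robot as it stands.
- The arm moves only by the shell command python3 -m handwheel 'ROWS'. ROWS is JSON, a list of rows, each a list of 7 numbers: the opening, from -1 (shut) to 1 (fully open), then the shift along the tool's x, y, z as a fraction of full scale, then the turn, a rotation vector about the tool's x, y, z as a fraction of full scale. A call has 1 to 5 rows; each row shifts and turns the commanded pose from where the row before left it, along the tool's axes as they then stand; what a row does not reach is not made up. Full scale, the value 1, is 0.025 m for a shift and 6 degrees for a turn. A row lasts 1/8 s, in which the tool goes at most 62.5 mm and 10.7 degrees, less where a joint would pass 70% of its speed; a pose out of reach is approached as far as the arm can. A call with a number of a shift or a turn outside -1 to 1 is refused whole. A call with a gripper value outside its range is refused whole. The fingers move at their own pace and stop on an object; the grip force is fixed at half the most. Time passes only in rows, so rows that do not move let the fingers close. It gives the time, the measured TCP pose, the force, the opening and the grip force at its end, in the units of the state.
- get_obs(): the state, without advancing time (a new reading comes with each control period).
- snapshot(name): name is "scene" or "side" or "wrist"; returns a dict with "color" (400x640x3 uint8, red, green, blue), "fx", "fy", "cx", "cy" (pixels), "k1" (the pictures are not rectified: a ray, as slopes to the right and down, at radius r is drawn at 1 + k1 r^2 times it, then the intrinsics apply), "R" (3x3) and "t" (3): a world point X has camera coordinates R X + t; the wrist camera has in their place "tool_from_camera" (4x4, takes a point from camera to tool coordinates, whose origin is the TCP and whose axes are the flange's). Camera axes: x right, y down, z forward; pixel columns grow to the right and rows downward; lengths in m; the calibration is good to about 2 mm. A picture is of the moment at which its call begins: read the wrist's pose just before it. There is no depth.
- close_job(): hands the job in; it is judged then, once.
The state is a dict: "clock": time; "joint_pos": joint angles; "qvel": joint speeds; "tau": joint torques, N m; "tool_pos": TCP position; "orientation": TCP orientation; "force": force on the tool from outside, world axes, zero at the start; "moment": the same for the moment, N m; "opening": finger opening in m; "gripper_force": force on a finger pad.
Only numpy, scipy, OpenCV 4.12 (cv2) and the standard library are available. Lean on these libraries where they do the work, as an engineer would, in place of code of your own. Each camera call takes 0.05 s, during which the arm holds its last target. There are 200 camera calls.

## Working session

There is one attempt and no reset: what is moved stays moved. The work goes in short steps, Python scripts to look and compute and a shell command to move; the robot and the scene stay as the last step left them, time stands still between calls to the robot, and variables do not carry over. Pictures are saved under pics/ and viewed, at most 10 in all, crops included, and the job is handed in when it is done.

```bash
mkdir -p pics
cat > h.py <<'E'
from plant import *
import numpy as np, cv2
from scipy.spatial.transform import Rotation as Ro
def snap(n,f=None):
    o=get_obs(); s=snapshot(n)
    if f: cv2.imwrite('pics/'+f,s['color'][...,::-1])
    if 'R' not in s:
        T=np.array(s['tool_from_camera']); R=Ro.from_euler('xyz',o['orientation'],degrees=True).as_matrix()
        Rwc=R@T[:3,:3]; c=R@T[:3,3]+np.array(o['tool_pos'])
    else:
        Rwc=np.array(s['R']).T; c=-Rwc@np.array(s['t'])
    s['Rwc']=Rwc; s['c']=c; return s
def ray(s,uv):
    K=np.array([[s['fx'],0,s['cx']],[0,s['fy'],s['cy']],[0,0,1.]])
    p=cv2.undistortPoints(np.array(uv,float).reshape(-1,1,2),K,np.array([s['k1'],0,0,0,0.]))[:,0]
    return np.c_[p,np.ones(len(p))]@s['Rwc'].T
def onz(s,uv,z):
    d=ray(s,uv); return s['c']+d*((z-s['c'][2])/d[:,2])[:,None]
E
python3 - <<'E'
from h import *
for n in ['scene','side','wrist']:
    s=snap(n,n+'0.png'); print(n,s['c'].round(3),s['Rwc'][:,2].round(2))
print(get_obs())
a=[cv2.imread(f'pics/{n}0.png') for n in ['scene','side','wrist']]
E
```

```text
scene [ 1.443 -0.398  1.18 ] [-0.61  0.27 -0.75]
side [0.285 0.775 0.797] [ 0.26 -0.72 -0.64]
wrist [ 0.674 -0.082  0.383] [-0.    0.3  -0.95]
{'clock': 0.15, 'joint_pos': array([ 1.65062303e+01,  2.05826080e+01,  6.46254947e-01, -1.33049786e-02,
       -7.01373356e+01, -1.65074624e+01]), 'qvel': array([-0.02548842, -0.21120624,  0.05150795,  0.07410551, -0.0048692 ,
       -0.00223955]), 'tau': array([ 1.39394037e-04, -5.83274567e+01,  2.93289685e+01,  7.00122759e+00,
        8.75052094e-03, -9.76538854e-05]), 'tool_pos': array([ 6.74858407e-01, -1.65043842e-05,  4.03938433e-01]), 'orientation': array([ 1.79925794e+02, -8.94594234e-03, -9.00057550e+01]), 'force': array([-0.04272466, -0.610752  ,  0.78298491]), 'moment': array([-0.03273178,  0.00938927, -0.00201252]), 'gripper_force': 0.0, 'opening': 0.08807666005031778}
```

View pics/scene0.png

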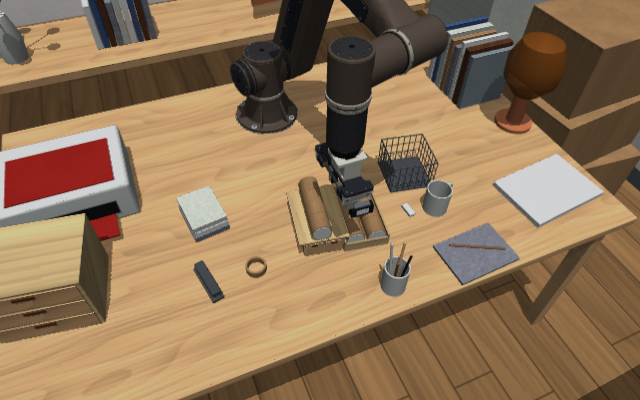

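View pics/side0.png

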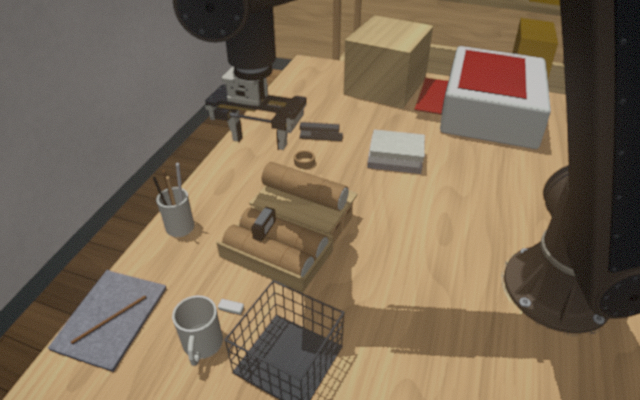

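View pics/wrist0.png

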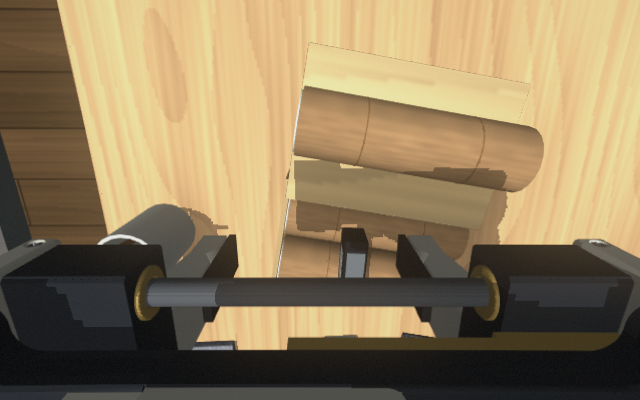

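The scene camera shows the deck and loose tube at (315,215), the rack right of it, and the basket at (408,163). In the side view the cartridge is at (264,223), the loose tube at (305,187) and the basket at (287,345). In the wrist view the deck is at the top, with far corners (310,43) and (529,83), and the cartridge is at (353,255).

Run:
```python
from h import *
a=cv2.imread('pics/side0.png'); b=cv2.imread('pics/wrist0.png')
A=cv2.resize(a[150:290,205:365],None,fx=3.7,fy=3.7,interpolation=cv2.INTER_CUBIC)[:518,:592]
cv2.imwrite('pics/c1.png',A)
s=snap('wrist'); 
print('deck far/near',onz(s,[(310,43),(529,83),(288,197),(486,229)],.07).round(4))
print('cart z.106',onz(s,[(342,229),(365,228),(342,240),(367,240),(345,278),(365,278)],.106).round(4))
s=snap('side')
print('basket rim',onz(s,[(276,283),(344,317),(292,400),(228,346)],.11).round(4))
print('cart',onz(s,[(264,212)],.106).round(4))
```

```text
deck far/near [[ 0.6795 -0.1252  0.07  ]
 [ 0.4774 -0.0912  0.07  ]
 [ 0.7031  0.0195  0.07  ]
 [ 0.4933  0.0553  0.07  ]]
cart z.106 [[0.6496 0.0396 0.106 ]
 [0.628  0.0386 0.106 ]
 [0.6493 0.051  0.106 ]
 [0.6255 0.051  0.106 ]
 [0.6454 0.0924 0.106 ]
 [0.6255 0.0924 0.106 ]]
basket rim [[0.539  0.2569 0.11  ]
 [0.3998 0.2898 0.11  ]
 [0.4312 0.4599 0.11  ]
 [0.5635 0.4064 0.11  ]]
cart [[0.6393 0.0795 0.106 ]]
```

View pics/c1.png

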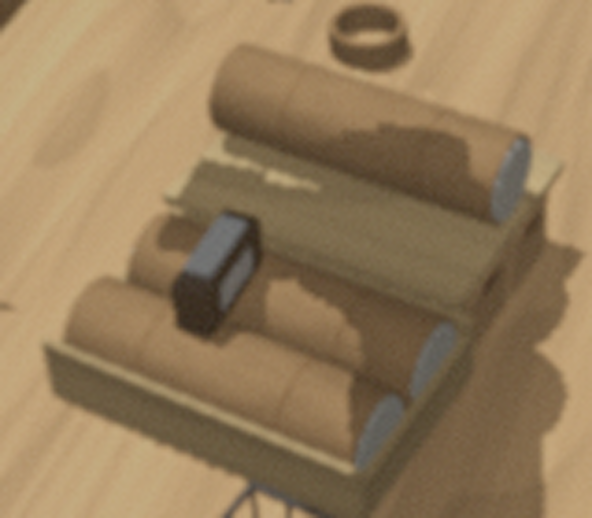

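The zoom shows the cartridge standing on both crests, its top corners at zoom pixels (228,212), (258,226), (177,287) and (210,300). The tube caps are centred at (512,180) loose, (434,360) a and (381,432) b.

Run:
```python
from h import *
s=snap('side')
def z(l): return [(205+(u+.5)/3.7-.5,150+(v+.5)/3.7-.5) for u,v in l]
def P(n,l,h): print(n,onz(s,z(l),h).round(4).tolist())
P('cart',[(228,212),(258,226),(177,287),(210,300)],.106)
P('loose cap',[(512,180)],.1); P('a,b cap',[(434,360),(381,432)],.036)
P('rack far-wall corners',[(45,345),(355,472)],.046)
P('deck rack edge',[(165,195),(465,300)],.07)
P('deck right far corner',[(562,165)],.07)
w=snap('wrist'); g=cv2.cvtColor(w['color'],cv2.COLOR_RGB2GRAY)
print('loose crest-ish ends wrist',onz(w,[(298,121),(541,150)],.1).round(4).tolist())
print('loose edge silh',onz(w,[(303,87),(480,118),(293,155),(470,186)],.1).round(4).tolist())
c=snap('scene')
print('scene',onz(c,[(321,231)],.1).round(4).tolist(),onz(c,[(300,252),(387,236)],.046).round(4).tolist())
print('basket rim scene',onz(c,[(381,138),(424,135),(437,165),(388,168)],.11).round(4).tolist())
```

```text
cart [[0.6412, 0.0627, 0.106], [0.6197, 0.0686, 0.106], [0.6434, 0.1309, 0.106], [0.6215, 0.1346, 0.106]]
loose cap [[0.4923, -0.0249, 0.1]]
a,b cap [[0.5093, 0.0746, 0.036], [0.5203, 0.1381, 0.036]]
rack far-wall corners [[0.7285, 0.1456, 0.046], [0.5211, 0.1785, 0.046]]
deck rack edge [[0.7038, 0.0231, 0.07], [0.4971, 0.0539, 0.07]]
deck right far corner [[0.475, -0.0836, 0.07]]
loose crest-ish ends wrist [[0.69, -0.0594, 0.1], [0.4744, -0.034, 0.1]]
loose edge silh [[0.6853, -0.0874, 0.1], [0.5327, -0.0619, 0.1], [0.695, -0.0297, 0.1], [0.5323, -0.0008, 0.1]]
scene [[0.6829, -0.0586, 0.1]] [[0.6924, -0.1272, 0.046], [0.736, 0.1328, 0.046]]
basket rim scene [[0.4015, 0.2797, 0.11], [0.4422, 0.424, 0.11], [0.5843, 0.3869, 0.11], [0.5377, 0.2336, 0.11]]
```

```bash
python3 -m handwheel '[[1,-0.96,0.41,0.75,0,0,0],[1,-0.96,0.41,0.75,0,0,0],[1,-0.96,0.41,0.75,0,0,0],[1,-0.96,0.41,0.75,0,0,0],[1,0,0,0,0,0,0]]'
python3 - <<'E'
from h import *
snap('wrist','w1.png')
E
```

```text
clock: 1.02
tool_pos: [0.633, 0.0972, 0.3282]
orientation: [179.8, -0.0, -89.9]
force: [-0.2, 0.0, -0.3]
opening: 0.0873
gripper_force: 0.0
```

View pics/w1.png

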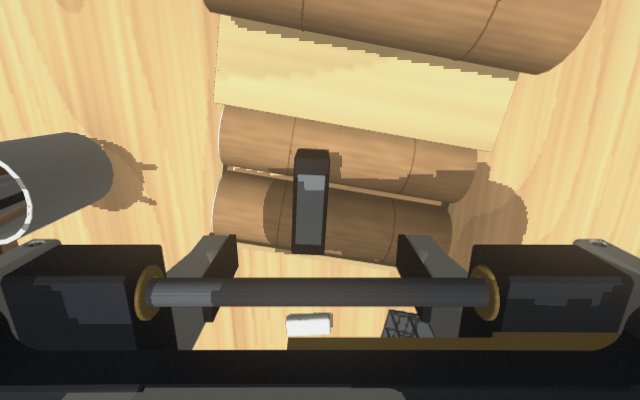

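The cartridge's top face is seen whole, at about (296,160) to (326,253). The ends of the lower tubes are at the left (222,140) and (216,200), and at the right (474,178) and (450,232).

Run:
```python
from h import *
w=snap('wrist')
print('cart',onz(w,[(296,161),(329,161),(293,252),(326,253)],.106).round(4).tolist())
print('cart bottom front',onz(w,[(297,150),(328,150)],.07).round(4).tolist())
# crest ends: ends of tubes at axis height z=.066 crest approx
print('a ends',onz(w,[(220,137),(476,178)],.06).round(4).tolist())
print('b ends',onz(w,[(214,200),(451,245)],.06).round(4).tolist())
print('deck edge',onz(w,[(214,103),(491,152)],.07).round(4).tolist())
```

```text
cart [[0.6459, 0.0559, 0.106], [0.6246, 0.0558, 0.106], [0.6492, 0.121, 0.106], [0.6259, 0.1218, 0.106]]
cart bottom front [[0.6473, 0.0548, 0.07], [0.6241, 0.0548, 0.07]]
a ends [[0.7072, 0.0465, 0.06], [0.5047, 0.0789, 0.06]]
b ends [[0.7168, 0.0978, 0.06], [0.5171, 0.1382, 0.06]]
deck edge [[0.7063, 0.0211, 0.07], [0.5017, 0.0561, 0.07]]
```

```bash
python3 -m handwheel '[[1,0.28,-0.12,0.8,0,0,0],[1,0,0,0.8,0,0,0],[1,0,0,0.8,0,0,0],[1,0,0,0.55,0,0,0],[1,0,0,0,0,0,0]]';python3 -m handwheel '[[-1,0,0,0,0,0,0],[-1,0,0,0,0,0,0],[-1,0,0,0,0,0,0],[-1,0,0,0,0,0,0],[-1,0,0,0,0,0,0]]'
```

```text
clock: 1.75
tool_pos: [0.637, 0.0884, 0.2553]
orientation: [179.9, -0.0, -90.0]
force: [-0.0, -1.4, 0.2]
opening: 0.0873
gripper_force: 0.0
clock: 2.38
tool_pos: [0.637, 0.089, 0.256]
orientation: [-180.0, 0.0, -90.0]
force: [-0.5, 0.2, -0.5]
opening: 0.0431
gripper_force: 0.0
```

```bash
python3 -m handwheel '[[-1,0,0,0,0,0,0],[-1,0,0,0,0,0,0],[-1,0,0,0,0,0,0],[-1,0,0,0,0,0,0],[-1,0,0,0,0,0,0]]';python3 -m handwheel '[[-1,0,0,-0.5,0,0,0],[-1,0,0,-1,0,0,0],[-1,0,0,-1,0,0,0],[-1,0,0,-1,0,0,0],[-1,0,0,-1,0,0,0]]'
```

```text
clock: 3.0
tool_pos: [0.637, 0.089, 0.2559]
orientation: [180.0, -0.0, -90.0]
force: [-0.2, 0.4, -0.9]
opening: 0.024
gripper_force: 29.5
clock: 3.62
tool_pos: [0.6369, 0.0889, 0.3703]
orientation: [-180.0, 0.0, -90.0]
force: [0.5, 0.2, -0.3]
opening: 0.0242
gripper_force: 29.5
```

```bash
python3 -m handwheel '[[-1,-1,0.6,0,0,0,0],[-1,-1,0.6,0,0,0,0],[-1,-1,0.6,0,0,0,0],[-1,-1,0.6,0,0,0,0],[-1,-1,0.6,0,0,0,0]]';python3 -m handwheel '[[-1,-1,0.6,0,0,0,0],[-1,-1,0.6,0,0,0,0],[-1,-1,0.6,0,0,0,0],[-1,-1,0.6,0,0,0,0],[-1,-1,0.6,0,0,0,0]]'; python3 -m handwheel '[[-1,0,0,0,0,0,0]]'
python3 - <<'E'
from h import *
a=snap('side','s2.png')['color'];b=snap('wrist')['color']
cv2.imwrite('pics/m2.png',np.vstack([a[180:],b])[...,::-1][:600])
E
```

```text
clock: 4.25
tool_pos: [0.5614, 0.2147, 0.3695]
orientation: [-180.0, 0.0, -90.0]
force: [0.2, 0.5, -0.8]
opening: 0.0242
gripper_force: 29.5
clock: 4.88
tool_pos: [0.4864, 0.3397, 0.3695]
orientation: [-180.0, 0.0, -90.0]
force: [0.2, 0.7, -1.5]
opening: 0.0243
gripper_force: 29.5
clock: 5.0
tool_pos: [0.4862, 0.3403, 0.3694]
orientation: [-180.0, 0.1, -89.9]
force: [0.0, -0.8, 0.1]
opening: 0.024
gripper_force: 29.5
```

View pics/m2.png

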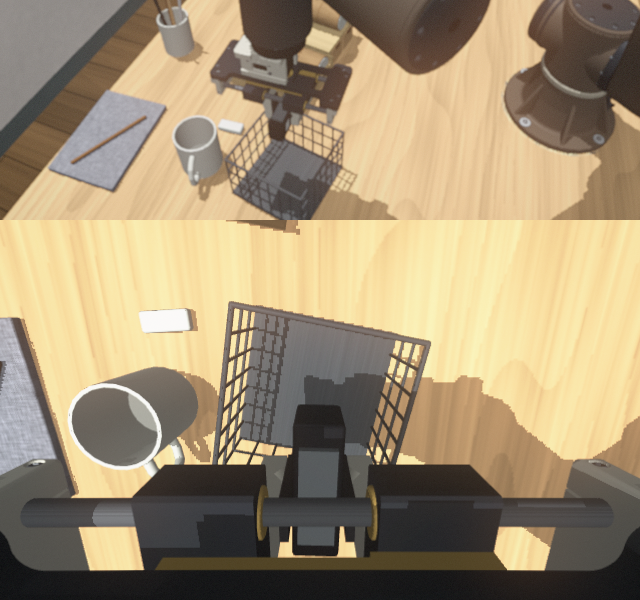

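The wrist view shows the basket under the held cartridge, with its -y rim corners at wrist pixels (231,84) and (428,123).

Run:
```python
from h import *
w=snap('wrist')
p=onz(w,[(231,84),(428,123)],.11); d=p[0]-p[1]; n=np.array([-d[1],d[0],0])/np.linalg.norm(d)
print(p.round(4),np.linalg.norm(d), p.mean(0)+.075*n)
```

```text
[[0.5464 0.2507 0.11  ]
 [0.4048 0.2775 0.11  ]] 0.14418840492546045 [0.48952499 0.33778109 0.11      ]
```

```bash
python3 -m handwheel '[[-1,0,-0.1,1,0,0,0],[-1,0,0,1,0,0,0],[-1,0,0,1,0,0,0],[-1,0,0,1,0,0,0],[-1,0,0,0,0,0,0]]';python3 -m handwheel '[[0,0,0,0,0,0,0],[0,0,0,0,0,0,0],[0,0,0,0,0,0,0],[0,0,0,0,0,0,0]]';python3 -m handwheel '[[0,0,0,-1,0,0,0],[0,0,0,-1,0,0,0],[0,0,0,-1,0,0,0],[0,0,0,-1,0,0,0],[0,0,0,-1,0,0,0]]'
```

```text
clock: 5.78
tool_pos: [0.4895, 0.3377, 0.2668]
orientation: [179.9, -0.2, -90.1]
force: [0.9, 0.8, -0.3]
opening: 0.0239
gripper_force: 29.5
clock: 6.28
tool_pos: [0.4895, 0.3391, 0.269]
orientation: [-180.0, 0.0, -90.0]
force: [0.1, 0.2, -0.5]
opening: 0.0439
gripper_force: 0.0
clock: 6.9
tool_pos: [0.4893, 0.3389, 0.3944]
orientation: [-180.0, 0.0, -90.0]
force: [1.2, 0.4, -0.7]
opening: 0.0438
gripper_force: 0.0
```

```bash
python3 -m handwheel '[[0,1,-0.2,0,0,0,0],[0,1,-0.2,0,0,0,0],[0,1,-0.2,0,0,0,0],[0,1,-0.2,0,0,0,0],[0,1,-0.2,0,0,0,0]]';python3 -m handwheel '[[1,1,-0.2,0,0,0,0],[1,1,-0.2,0,0,0,0],[1,1,-0.2,0,0,0,0],[1,1,-0.2,0,0,0,0],[1,1,-0.2,0,0,0,0]]';python3 -m handwheel '[[1,1,-0.2,0,0,0,0],[1,1,-0.2,0,0,0,0],[1,1,-0.2,0,0,0,0],[1,1,-0.2,0,0,0,0],[1,1,-0.2,0,0,0,0]]';python3 -m handwheel '[[1,1,-0.2,0,0,0,0],[1,1,-0.2,0,0,0,0],[1,1,-0.2,0,0,0,0],[1,0,0,0,0,0,0.8],[1,0,0,0,0,0,0.8]]';python3 - <<'E'
from h import *
a=snap('side')['color'][130:];b=snap('scene')['color'][130:300]
cv2.imwrite('pics/m3.png',np.vstack([a,b])[...,::-1])
E
```

```text
clock: 7.52
tool_pos: [0.5143, 0.2116, 0.3924]
orientation: [179.9, -0.1, -90.1]
force: [0.8, -0.1, 0.5]
opening: 0.0439
gripper_force: 0.0
clock: 8.15
tool_pos: [0.539, 0.0867, 0.3925]
orientation: [179.9, -0.0, -90.1]
force: [0.2, -0.2, -0.1]
opening: 0.0858
gripper_force: 0.0
clock: 8.78
tool_pos: [0.5637, -0.0382, 0.3924]
orientation: [179.9, -0.0, -90.1]
force: [0.9, 0.3, -0.2]
opening: 0.0877
gripper_force: 0.0
clock: 9.4
tool_pos: [0.5785, -0.1128, 0.3922]
orientation: [179.9, -0.0, -99.9]
force: [0.5, 0.9, 1.1]
opening: 0.0876
gripper_force: 0.0
```

View pics/m3.png

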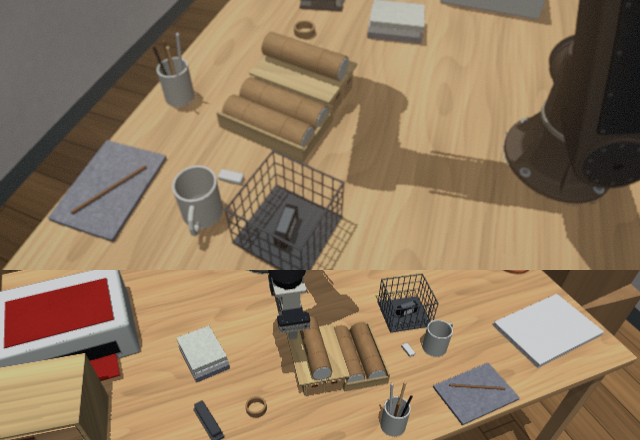

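The cartridge lies in the basket at (286,225). The tubes are undisturbed and the rack is clear, so I'll descend behind the loose tube.

```bash
python3 -m handwheel '[[1,0,0,1,0,0,0],[1,0,0,1,0,0,0],[1,0,0,1,0,0,0],[1,0,0,1,0,0,0],[1,0,0,1,0,0,0]]';python3 -m handwheel '[[1,0,0,0.36,0,0,0],[1,-0.4,0,0,0,0,0],[1,-0.3,0,0,0,0,0],[1,-0.2,0,0,0,0,0],[1,-0.15,0,0,0,0,0]]';python3 -m handwheel '[[1,-0.15,0,0,0,0,0],[1,-0.15,0,0,0,0,0],[1,-0.15,0,0,0,0,0],[1,-0.15,0,0,0,0,0],[1,-0.15,0,0,0,0,0]]'
python3 - <<'E'
from h import *
o=get_obs();p=o['tool_pos'];print('t',.168*p[0]+.986*p[1],'s',.986*p[0]-.168*p[1])
E
```

```text
clock: 10.12
tool_pos: [0.5787, -0.1117, 0.2672]
orientation: [180.0, -0.0, -99.5]
force: [-0.6, -0.7, -0.9]
opening: 0.088
gripper_force: 0.0
clock: 10.75
tool_pos: [0.5841, -0.0845, 0.2601]
orientation: [-179.9, 0.0, -99.6]
force: [-0.4, 0.9, -0.1]
opening: 0.0878
gripper_force: 0.0
clock: 11.38
tool_pos: [0.587, -0.0664, 0.2594]
orientation: [180.0, -0.0, -99.6]
force: [-0.2, -0.9, -1.2]
opening: 0.0876
gripper_force: 0.0
t 0.033130227920028996 s 0.5899602105653732
```

```bash
for i in 1 2 3; do python3 -m handwheel '[[1,-0.15,0,0,0,0,0],[1,-0.15,0,0,0,0,0],[1,-0.15,0,0,0,0,0],[1,-0.15,0,0,0,0,0],[1,-0.15,0,0,0,0,0]]'|grep -E 'pos|force'; done
python3 - <<'E'
from h import *
o=get_obs();p=o['tool_pos'];print('t',.168*p[0]+.986*p[1],'s',.986*p[0]-.168*p[1])
a=snap('side')['color'][130:330,180:400];b=snap('wrist')['color'];c=snap('scene')['color'][150:270,260:420]
cv2.imwrite('pics/m4.png',np.vstack([np.hstack([cv2.resize(a,(330,300)),cv2.resize(c,(310,300))]),b[:300]])[...,::-1])
E
```

```text
tool_pos: [0.5901, -0.0479, 0.2594]
force: [0.3, -0.8, -0.3]
gripper_force: 0.0
tool_pos: [0.5933, -0.0294, 0.2594]
force: [0.5, -1.4, 0.6]
gripper_force: 0.0
tool_pos: [0.5964, -0.011, 0.2594]
force: [0.3, -0.2, 0.4]
gripper_force: 0.0
t 0.08939656784597527 s 0.5898995847763212
```

View pics/m4.png

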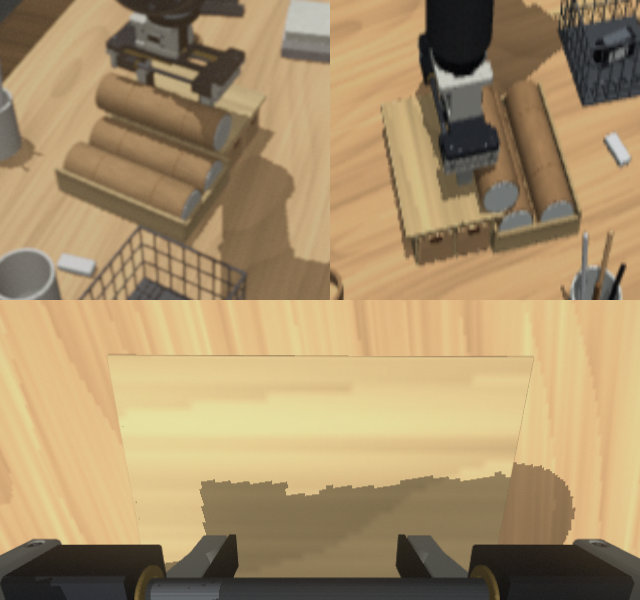

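The tube is straight and just at the deck edge, ahead of the fingers, so I'll keep pushing.

```bash
for i in 1 2; do python3 -m handwheel '[[1,-0.15,0,0,0,0,0],[1,-0.15,0,0,0,0,0],[1,-0.15,0,0,0,0,0],[1,-0.15,0,0,0,0,0],[1,-0.15,0,0,0,0,0]]'|grep -E 'pos|force'; done
python3 - <<'E'
from h import *
o=get_obs();p=o['tool_pos'];print('t',.168*p[0]+.986*p[1],'s',.986*p[0]-.168*p[1])
a=snap('side')['color'][130:330,180:400];c=snap('scene')['color'][150:270,260:420]
cv2.imwrite('pics/m5.png',np.hstack([cv2.resize(a,(396,360)),cv2.resize(c,(400,360))])[...,::-1])
E
```

```text
tool_pos: [0.5996, 0.0076, 0.2594]
force: [-0.7, 0.5, 0.1]
gripper_force: 0.0
tool_pos: [0.6026, 0.026, 0.2594]
force: [-0.2, 0.7, 0.0]
gripper_force: 0.0
t 0.12689934126014457 s 0.5898399290547932
```

View pics/m5.png

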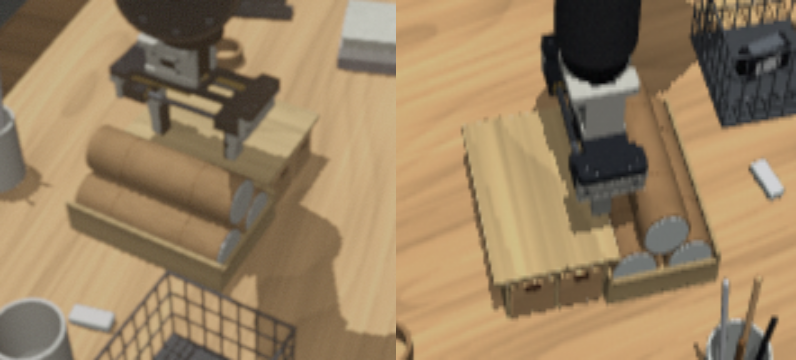

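The tube now rests saddled between the lower tubes, ahead of the fingers. I'll back off, rise and verify.

```bash
python3 -m handwheel '[[1,0.5,0,0,0,0,0],[1,0.5,0,-0.5,0,0,0],[1,0,0,-1,0,0,0],[1,0,0,-1,0,0,0],[1,0,0,-1,0,0,0]]' >/dev/null;python3 -m handwheel '[[1,1,0,-1,0,0,0],[1,1,0,-1,0,0,0],[1,1,0,0,0,0,0],[1,1,0,0,0,0,0],[1,0,0,0,0,0,0]]'
python3 - <<'E'
from h import *
s=snap('side');c=snap('scene')
p=onz(s,[(315-.2,241)],.086); q=onz(c,[(368.3,228.6)],.086); print(p,q,'s:',p@[.986,-.168,0],q@[.986,-.168,0], 't:',p@[.168,.986,0],q@[.168,.986,0])
a=s['color'][130:330,180:400];w=snap('wrist')['color']
cv2.imwrite('pics/m6.png',np.hstack([cv2.resize(a,(352,320)),cv2.resize(c['color'][130:290,240:464],(448,320))])[...,::-1])
E
```

```text
clock: 16.0
tool_pos: [0.5809, -0.0997, 0.398]
orientation: [-180.0, 0.0, -99.8]
force: [-0.1, 0.5, -0.5]
opening: 0.0875
gripper_force: 0.0
[[0.51385049 0.10914859 0.086     ]] [[0.71664018 0.07631525 0.086     ]] s: [0.48831962] [0.69378625] t: [0.19394739] [0.19564238]
```

View pics/m6.png

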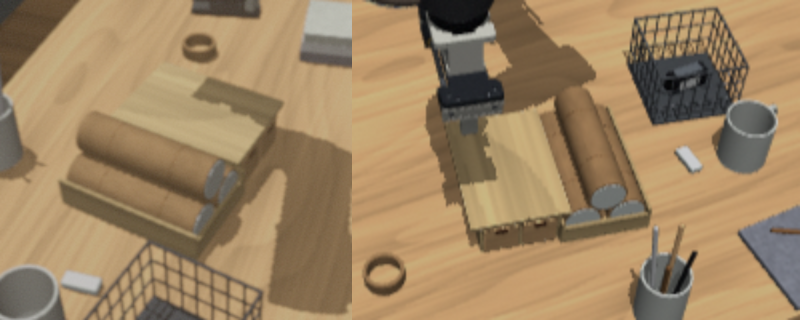

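The tube sits in the groove (t = 0.194 and 0.196 against a target of 0.1945) with its ends level with the others. The cartridge is in the basket, and everything else is where it was.

```bash
python3 -c "
from plant import *
print(close_job())"
```

```text
the job is handed in; nothing more can be done
None
```

The cartridge is in the basket and the loose tube is resting in the groove between the two lower tubes, its ends level with theirs to within about 2 mm; the job was handed in at about 16 s.

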